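# Hold an angle gauge at its set angle on a guarded convex mirror blank

## Robot

A 7-joint arm with a two-finger parallel gripper is mounted at the origin on a cart in front of the work surface, level with it; the furniture and walls round the work are solid. World frame = base frame: x ahead of the robot, y to its left, z up, the work surface at z = 0. Lengths are in m, angles in rad, forces in N, time in s.
With the tool pointing down it reaches from about 0.4 to 0.85 m from the base axis. Payload 10.4 kg.
Tool frame: the origin (TCP) lies between the finger pads; the fingertips stand 22 mm ahead of it and the grasp point (between the pads) lies 3 mm ahead of it (r.nose_length is the distance from the TCP to the fingertips, in m); z points along the fingers, y is the line along which they close (so a half turn about z gives the same grasp; the last joint's range is limited). The gripper opens to 87 mm and grips with 3 to 60 N. Pads are 19 mm wide; open, the fingers measure 117 mm over their backs; the gripper's body (75 mm by 190 mm) begins 51 mm behind the grasp point.
Start: joints at [-1.18, 0.332, -0.065, 1.46, 0.022, 1.35, -0.088], TCP at [0.251, 0.572, 0.245] pointing down, gripper open.
Joint ranges: [-2.6, 2.6], [-0.5, 2.12], [-1.47, 1.34], [0.16, 2.42], [-1.27, 4.41], [0.06, 2.06], [-2.6, 2.6]. Speed limits (rad/s): [2.22, 2.22, 2.79, 2.79, 3.14, 3.14, 3.14].

## Interface

Orientations are given as a unit quaternion [x, y, z, w].
In Python, from bench import readout, cams, r gives the robot as it stands. The module is installed in compiled form; this text tells all that it offers.
- The arm moves only by the tool step_arm, never from a script. Its argument "deltas" is a list that holds one entry, the list of rows, each a list of 7 numbers: the turn, a rotation vector about the tool's x, y, z in rad, then the shift along the tool's x, y, z in m, then the opening in per cent of the stroke, from 0 (shut) to 100 (fully open). A call has 1 to 20 rows; each row is the pose to reach, as a shift and turn from the pose commanded when the call began, along the tool's axes at that moment; what a row does not reach only later rows make up. A row lasts 1/8 s, in which the tool goes at most 62.5 mm and 10.7 degrees, less where a joint would pass 70% of its speed; a pose out of reach is approached as far as the arm can. A call with a gripper value outside its range is refused whole. The fingers move at their own pace and stop on an object; "squeeze" is the grip in N (left out, the last holds). Time passes only in rows, so rows that repeat a pose let the fingers close. It gives the time, the measured TCP pose, the force, the opening and the grip force at its end, in the units of the state.
- readout.read_state(): the state, without advancing time (a new reading comes with each control period).
- cams.camera(name): name is "side" or "top"; returns a dict with "img" (384x512x3 uint8, red, green, blue), "fx", "fy", "cx", "cy" (pixels), "origin" and "rotation" of the camera in the world. Camera axes: x right, y up, looking along -z (the intrinsics and any distortion apply to the point x, -y, -z); pixel columns grow to the right and rows downward; lengths in m; the calibration is good to about 2 mm. A picture is of the moment at which its call begins. There is no depth.
- r.close_job(): hands the job in; it is judged then, once.
The state is a dict: "time": time; "joint_positions": joint angles; "joint_vel": joint speeds; "joint_torque": joint torques, N m; "ee_pos": TCP position; "eef_rot": TCP orientation; "ft_force": force on the tool from outside, world axes, zero at the start; "torque": the same for the moment, N m; "width": finger opening in m; "grip_force": force on a finger pad.
Only numpy, scipy, OpenCV 4.12 (cv2) and the standard library are available. Lean on these libraries where they do the work, as an engineer would, in place of code of your own. Each camera call takes 0.05 s, during which the arm holds its last target. There are 200 camera calls.

## Task

Lay the white guard cap over the crowned top of the metal mirror blank, square and fully down, and let go of it; the gauge must never touch the bare metal. Then pick up the angle gauge (it has a grip tab on top), set its foot square across the guarded crown, and rock it until the swinging pointer hangs still in the gap between the two prongs of the index on its dial. Finish while still holding the gauge there, its foot resting lightly on the guard, so that a colleague can mark the spot; handle it gently and leave the things around alone.

Things in the scene. Friction and masses are not known exactly. Their poses are not given: they have to be found in the camera images.
- blank: convex mirror blank, bare aluminium block fixed to the table on a dark foot plate (62 x 100 x 8 mm): 40 mm along its x, 61 mm along its y. Its top is a cylinder crown, radius 70 mm, axis along its x, apex 60 mm above the table, 7 mm lower at either y side. Origin: centre of its underside on the table; x points away from the robot at yaw 0
- blank_apex (a point): middle of the crown's ridge on the blank, 60 mm above the table; axes as the blank
- guard: white rigid cap, 54 mm in x, 79 mm in y, 20 mm high, about 60 g: arched 3 mm sheet (outside radius 73 mm, axis along x), vertical end walls with outer faces at x = -27 and +27 mm (grip across them, middle 40 mm, 16 mm high), flared lips at the y sides. Origin: centre of its lower rim, on the table at first. Fits the blank x along x with 3 to 4 mm play; seated, rim 43 and apex 63 mm above the table
- guard_apex (a point): middle of the guard's outside top, 20 mm above its lower rim
- guard_axis (a point): centre of the guard's arch: 73 mm below its apex, on the axis about which a gauge foot tangent to the arch turns
- gauge: pendulum angle gauge, about 225 g, standing on its foot (34 mm in x, 76 mm in y, 8 mm high). Origin: centre of the foot's flat underside. Round black housing, radius 40 mm, centre 46 mm up, x = -8 to +12 mm; white dial faces -x, to the robot at yaw 0. Grip tab on top: x = -4 to +12 mm (16 mm thick), 30 mm wide in y, free from 86 to 124 mm above the underside
- gauge_tab (a point): middle of the free part of the grip tab, 110 mm above the foot's underside; x of the gauge is the direction across the tab's thickness
- pointer (a joint): pendulum pointer, swings freely under gravity (settles in about 1 s) on a pivot 46 mm above the foot's underside. 0 with the gauge upright; at rest it equals the roll of the gauge about its own +x axis, rad (positive: the gauge's top leans to its -y side, the robot's right)
- pointer_tip (a point): tip of the pointer, 32.5 mm below the pivot
- index (a joint): small two-pronged fork on the dial, 8 mm clear between the prongs, held by friction at a preset 0.18 to 0.31 rad; same zero and direction as the pointer: values agree when the pointer is in mid gap. With the gauge upright it sits off the bottom of the dial, to the right as the robot sees it (-y side)
- index_gap (a point): middle of the gap between the prongs, 32.5 mm from the pivot; the pointer's tip belongs here
- tape: bystander: black roll of tape, 62 mm across, 19 mm high, origin under its centre
- vial: bystander: amber vial with black cap, 26 mm across, 50 mm high, origin under its centre
- sample_box: bystander: flat sample box, 80 x 104 x 26 mm, origin under its centre
- film_can: bystander: black can, 31 mm across, 52 mm high, origin under its centre

How it is judged:
On the way:
1. the guard cap sits square and fully down on the blank, let go (horizontal distance between guard_apex and blank_apex below 0.008 m and z of guard_apex in the frame of blank_apex between 0 and 0.007 m and angle between guard's own z axis and vertical below 0.12 rad and angle between the x axis of guard and the x axis of blank, either way round below 0.2 rad and contact force between guard and the fingers below 0.1 N), for 0.2 s.
At the end, for the whole second after the job is handed in: Guard on the blank within 8 mm, square within 0.2 rad, fully down, untouched by the fingers; gauge held in the fingers, foot tangent to the guard's arch within 5 mm, contact 0.3 to 25 N, across it within 0.3 rad; pointer tip still, within 3 mm of the middle of the index gap (all of step 1 and distance between pointer_tip and index_gap below 0.003 m and velocity of joint pointer between -0.25 and 0.25 rad/s and contact force between gauge and the fingers above 1 N and contact force between gauge and guard between 0.3 and 25 N and z of guard_axis in the frame of gauge between -0.078 and -0.068 m and y of guard_axis in the frame of gauge between -0.033 and 0.033 m and angle between the x axis of gauge and the x axis of guard, either way round below 0.3 rad and linear speed of gauge below 0.03 m/s); the arm keeps its last pose, push and grip.
It fails at once if the gauge touches the bare blank (contact force between gauge and blank above 0.3 N).
It fails at once if the gauge is pressed hard on the guard (contact force between gauge and guard above 50 N).
It fails at once if the guard is pressed hard on the blank (contact force between guard and blank above 60 N).
It fails at once if the things around are disturbed (distance of any of tape, vial, sample_box, film_can from where it was at the start of the episode above 0.03 m).
It also fails if it takes over 51 s, if anything falls off the work surface, if the arm or the gripper's body presses on something with over 40 N, if the wrist force passes 120 N, or if a joint passes its speed limit or range.

## Working session

There is one attempt and no reset: what is moved stays moved. The work goes in short steps, Python scripts to look and compute and a tool call to move; the robot and the scene stay as the last step left them, time stands still between calls to the robot, and variables do not carry over. Pictures are saved under pics/ and viewed, at most 10 in all, crops included, and the job is handed in when it is done.

Besides the shell and the picture viewer there is one more tool, called after "Call:" as name(argument=value, ...), one argument or row to a line, values as JSON. step_arm: Moves the arm, as the interface text tells. Its arguments: {"type":"object","properties":{"deltas":{"type":"array"},"squeeze":{"type":"number"}},"required":["deltas"]}

```bash
mkdir -p pics
python3 - <<'E'
from bench import readout,cams,r
import cv2,numpy as np
s=readout.read_state();print(s['time'],s['ee_pos'],s['eef_rot'],s['width'],s['ft_force'],r.nose_length)
for n in('top','side'):
    c=cams.camera(n);print(n,{k:(np.round(v,4).tolist() if not isinstance(v,dict) else v) for k,v in c.items() if k!='img'})
    cv2.imwrite(f'pics/{n}0.png',c['img'][:,:,::-1]); np.save(f'{n}0.npy',c['img'])
E
```

```text
0.0 [0.25117451 0.5719105  0.24371968] [ 2.05419218e-01  9.78673798e-01 -7.23354445e-04 -1.34205004e-04] 0.08714525141434726 [ 0.48048598 -0.62957424  0.86862367] 0.022
top {'fx': 428.0701, 'fy': 428.0701, 'cx': 255.0561, 'cy': 185.8991, 'origin': [0.3497, -0.0032, 1.1338], 'rotation': [0.0505, -0.0595, -0.6974, 0.7125]}
side {'fx': 418.7585, 'fy': 418.7585, 'cx': 264.2313, 'cy': 193.776, 'origin': [0.365, 0.7527, 0.543], 'rotation': [-0.0489, 0.5011, 0.8589, -0.094]}
```

View pics/top0.png

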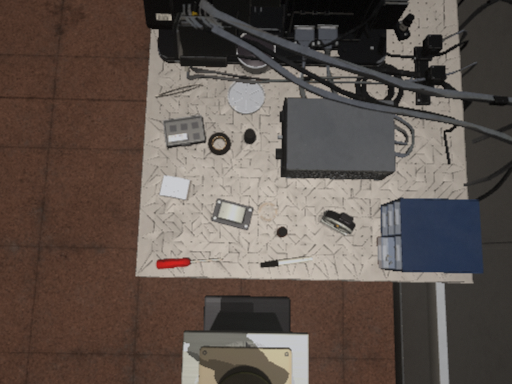

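View pics/side0.png

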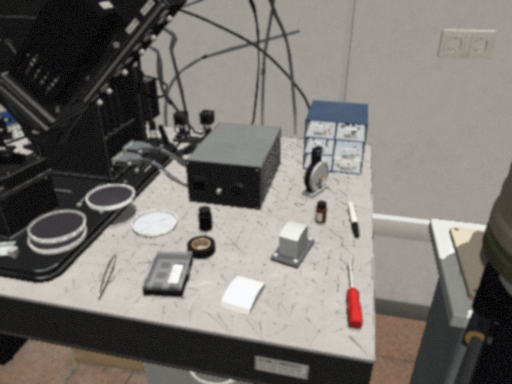

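The top view shows the guard at (175,188), blank (232,213), gauge (338,222), vial (282,232), tape (219,143), film can (250,136) and box (185,132). The side view shows the guard at (243,293), blank (293,243) and gauge (317,172).

```bash
cat > h.py <<'E'
import numpy as np,cv2
from scipy.spatial.transform import Rotation as R
def ray(c,u,v):
    d=np.array([(u-c['cx'])/c['fx'],-(v-c['cy'])/c['fy'],-1.]);return np.array(c['origin']),R.from_quat(c['rotation']).as_matrix()@d
def plane(c,u,v,z):
    o,d=ray(c,u,v);return o+d*(z-o[2])/d[2]
def proj(c,p):
    q=R.from_quat(c['rotation']).as_matrix().T@(np.array(p)-c['origin']);return np.array([c['cx']+c['fx']*q[0]/-q[2],c['cy']-c['fy']*q[1]/-q[2]])
def tri(c1,p1,c2,p2):
    o1,d1=ray(c1,*p1);o2,d2=ray(c2,*p2);t=np.linalg.lstsq(np.c_[d1,-d2],o2-o1,rcond=None)[0]
    a,b=o1+d1*t[0],o2+d2*t[1];return (a+b)/2,np.linalg.norm(a-b)
def blob(img,box,f):
    "largest contour of mask f(rgb) in box u0,v0,u1,v1, whole-image coords"
    u0,v0,u1,v1=box;m=f(img[v0:v1,u0:u1].astype(int)).astype(np.uint8)
    cs=cv2.findContours(m,cv2.RETR_EXTERNAL,cv2.CHAIN_APPROX_NONE)[0]
    return max(cs,key=cv2.contourArea)+np.array([u0,v0])
E
python3 - <<'E'
from h import *
t=np.load('top0.npy')[:,:,::-1];s=np.load('side0.npy')[:,:,::-1]
k=dict(fx=5,fy=5,interpolation=cv2.INTER_CUBIC)
a=cv2.resize(t[170:245,150:260],None,**k)
b=cv2.resize(t[195:245,310:365],None,**k)
c=cv2.resize(s[215:315,215:320],None,**k)[:, :]
d=cv2.resize(s[140:200,290:340],None,**k)
A=np.zeros((600,800,3),np.uint8);A[:375,:550]=a;A[:250,550-25:800]=b;cv2.imwrite('pics/c1.png',A)
B=np.zeros((500,780,3),np.uint8);B[:,:525]=c;B[:300,525:775]=d;cv2.imwrite('pics/c2.png',B)
E
```

```text
(no output)
```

View pics/c1.png

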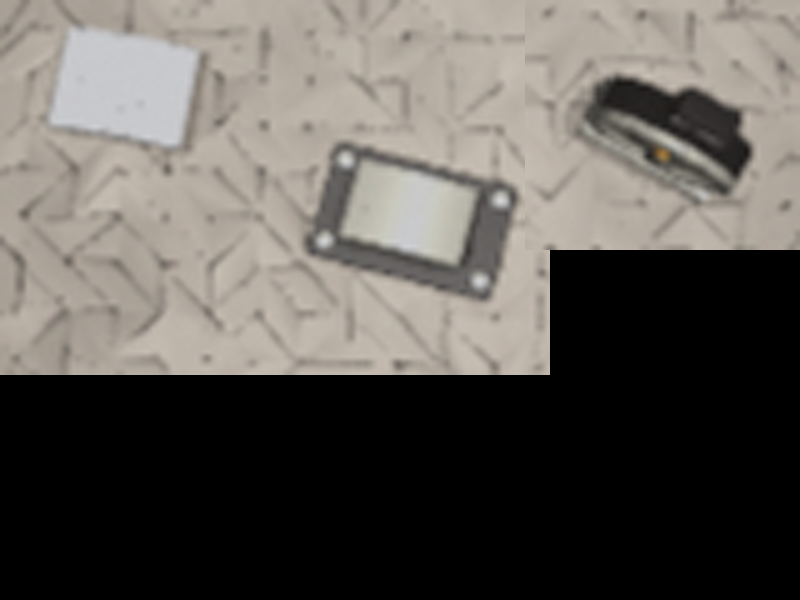

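View pics/c2.png

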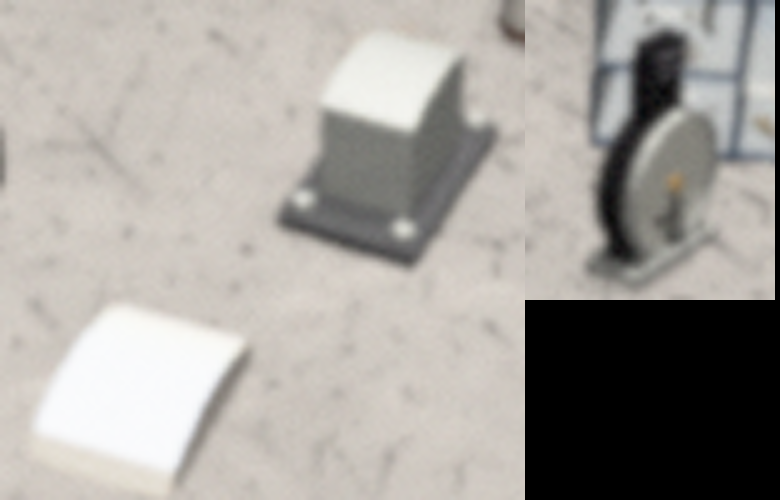

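Top crop: guard quad corners ~(164,175),(191,179),(187,200),(160,195), foot plate with four screws, and the gauge turned about -31°, its orange pivot at (337,226). Side crop: the guard and crown are both clear; the gauge's tab and orange pivot are at about (317,151) and (320,176).

```bash
cat > meas.py <<'E'
from h import *
from bench import cams
T=cams.camera('top');S=cams.camera('side')
np.set_printoptions(precision=4,suppress=True)
white=lambda a:(a.min(2)>165)&((a.max(2)-a.min(2))<22)
def edges(P): # 4 corners -> edge vectors
    for i in range(4):
        d=P[(i+1)%4]-P[i];print('  ',np.round(np.linalg.norm(d),4),np.degrees(np.arctan2(d[1],d[0])).round(1))
def quad(c):return cv2.boxPoints(cv2.minAreaRect(c))
for n,C,box in(('top',T,(150,165,200,210)),('side',S,(215,270,270,315))):
    g=blob(C['img'],box,lambda a:(a[:,:,2]>a[:,:,0]-12)&(a.min(2)>150)) if n=='top' else blob(C['img'],box,lambda a:a.min(2)>225)
    print('guard',n,cv2.contourArea(g),cv2.minAreaRect(g))
    if n=='top':
        P=np.array([plane(C,*p,.010)[:2] for p in quad(g)]);print(P.mean(0));edges(P)
f=blob(T['img'],(208,193,258,235),lambda a:a.max(2)<125)
print('plate',cv2.minAreaRect(f));P=np.array([plane(T,*p,.008)[:2] for p in quad(f)]);print(P.mean(0));edges(P)
sc=np.array([plane(T,150+a/5,170+b/5,.010)[:2] for a,b in((345,160),(500,200),(480,281),(324,240))]);print('screws',sc.mean(0));edges(sc)
ora=lambda a:(a[:,:,0]-a[:,:,2]>45)
def cen(img,box,f):
    u0,v0,u1,v1=box;m=f(img[v0:v1,u0:u1].astype(int)).astype(np.uint8);M=cv2.moments(m,True);return M['m10']/M['m00']+u0,M['m01']/M['m00']+v0,M['m00']
pt=cen(T['img'],(328,218,346,234),ora);ps=cen(S['img'],(308,165,332,185),ora);print('pivot',pt,ps,tri(T,pt[:2],S,ps[:2]),plane(T,*pt[:2],.046))
a=[plane(T,310+(u-525)/5,195+v/5,.0)for u,v in((580,125),(705,200))];print('foot edge',a);d=a[0]-a[1];print(np.linalg.norm(d),np.degrees(np.arctan2(d[1],d[0])))
for nm,box in(('vial',(275,225,290,240)),):
    b=blob(T['img'],box,lambda a:a.max(2)<90);print(nm,plane(T,*cv2.minEnclosingCircle(b)[0],.05))
E
python3 meas.py
```

```text
guard top 526.5 ((174.13577270507812, 186.71926879882812), (28.014284133911133, 21.1606388092041), 9.86580753326416)
[0.5194 0.1984]
   0.0565 -6.6
   0.0747 -98.7
   0.0564 172.8
   0.0741 81.3
guard side 797.0 ((241.73583984375, 291.9245300292969), (34.61486053466797, 29.669878005981445), 15.945395469665527)
plate ((231.5882568359375, 213.64707946777344), (38.32062911987305, 23.283418655395508), 14.03624439239502)
[0.4514 0.0444]
   0.0614 -12.0
   0.1015 -102.8
   0.0613 167.2
   0.1006 77.2
screws [0.4501 0.042 ]
   0.0845 -103.3
   0.0438 167.4
   0.0846 76.5
   0.0435 -12.7
pivot (337.2, 225.4, 5.0) (319.4, 175.8, 5.0) (array([ 0.4237, -0.2258,  0.0492]), np.float64(0.00037549565079470393)) [ 0.4237 -0.2264  0.046 ]
foot edge [array([ 0.4402, -0.1929,  0.    ]), array([ 0.402 , -0.2589,  0.    ])]
0.07630587818696409 59.9448146971025
vial [ 0.4051 -0.0845  0.05  ]
```

```bash
cat >> h.py <<'E'
def pose(x,y,z,head,roll=0.):
    "tool down, closing axis (tool y) at heading deg; roll: rad about that axis"
    a=np.radians(head);Y=np.array([np.cos(a),np.sin(a),0]);Z=np.array([0,0,-1.]);M=np.c_[np.cross(Y,Z),Y,Z]
    return np.array([x,y,z]),R.from_rotvec(roll*Y)*R.from_matrix(M)
def delta(p0,q0,p,q):
    q0=R.from_quat(q0);return np.round(np.r_[(q0.inv()*q).as_rotvec(),q0.inv().apply(p-p0)],4).tolist()
E
python3 - <<'E'
from h import *
from bench import cams,readout
S=cams.camera('side')
P=[plane(S,215+u/5,215+v/5,0.)[:2] for u,v in((30,458),(168,497),(245,352))]
print(P,np.linalg.norm(P[0]-P[1]),np.linalg.norm(P[1]-P[2]),'centre',(P[0]+P[2])/2, np.degrees(np.arctan2(*(P[0]-P[1])[::-1])),np.degrees(np.arctan2(*(P[1]-P[2])[::-1])))
# blank crown top corners in side view, z=53 (outer y) 
for u,v in((322,108),(414,130),(465,52),(372,30)):print(plane(S,215+u/5,215+v/5,.053)[:2])
s=readout.read_state()
for z in(.12,.026):print(delta(s['ee_pos'],s['eef_rot'],*pose(.519,.1965,z,-8)))
print(delta(s['ee_pos'],s['eef_rot'],*pose(.519,.1965,.12,172)))
E
```

```text
[array([0.55040555, 0.23043464]), array([0.49797483, 0.23774269]), array([0.48739321, 0.15947964])] 0.0529375831397694 0.07897515476561114 centre [0.51889938 0.19495714] -7.935046580544429 82.29997205039288
[0.47552459 0.07003933]
[0.43725383 0.07660423]
[0.42424166 0.01677725]
[0.46499965 0.00897084]
[-0.0005, 0.0004, 1.2966, -0.3962, -0.2362, 0.1244]
[-0.0005, 0.0004, 1.2966, -0.3962, -0.2361, 0.2184]
[-0.0004, -0.0005, -1.845, -0.3962, -0.2362, 0.1244]
```

Call:
step_arm(
  deltas=[
    [[0, 0, 0.7, -0.198, -0.118, 0.05, 90], [0, 0, 1.297, -0.397, -0.237, 0.124, 90], [0, 0, 1.297, -0.397, -0.237, 0.124, 90], [0, 0, 1.297, -0.397, -0.237, 0.124, 90], [0, 0, 1.297, -0.397, -0.237, 0.124, 90], [0, 0, 1.297, -0.397, -0.237, 0.124, 90], [0, 0, 1.297, -0.397, -0.237, 0.124, 90], [0, 0, 1.297, -0.397, -0.237, 0.124, 90], [0, 0, 1.297, -0.397, -0.237, 0.124, 90], [0, 0, 1.297, -0.397, -0.237, 0.124, 90]],
  ],
  squeeze=25,
)

```text
time: 1.5
ee_pos: [0.5191, 0.1965, 0.1206]
eef_rot: [0.755, 0.656, 0.0, -0.0]
ft_force: [-0.9, -1.0, 0.5]
width: 0.0783
grip_force: 0.0
```

Run:
```python
from h import *
from bench import readout
s=readout.read_state();print(s['time'],s['joint_positions'],s['ee_pos'],s['ft_force'])
for z in(.035,.026):print(delta(s['ee_pos'],s['eef_rot'],*pose(.519,.1952,z,-7.9)))
```

```text
1.5 [-0.7312998   0.28827253  0.33469196  1.81205134 -0.10801286  1.05903813
 -0.49563751] [0.51912633 0.19651892 0.12058904] [-0.93708227 -0.97247478  0.4764221 ]
[-0.0004, -0.0005, -0.0013, -0.0014, 0.0001, 0.0856]
[-0.0004, -0.0005, -0.0013, -0.0014, 0.0001, 0.0946]
```

Call:
step_arm(
  deltas=[
    [[0, 0, 0, 0.001, 0, 0.05, 90], [0, 0, 0, 0.001, 0, 0.085, 90], [0, 0, 0, 0.001, 0, 0.094, 90], [0, 0, 0, 0.001, 0, 0.094, 50], [0, 0, 0, 0.001, 0, 0.094, 50], [0, 0, 0, 0.001, 0, 0.094, 50], [0, 0, 0, 0.001, 0, 0.094, 50], [0, 0, 0, 0.001, 0, 0.094, 50]],
  ],
  squeeze=25,
)

```text
time: 2.5
ee_pos: [0.5202, 0.1971, 0.0275]
eef_rot: [0.755, 0.656, 0.001, 0.0]
ft_force: [-1.9, -0.4, 6.6]
width: 0.0541
grip_force: 25.0
```

Run:
```python
from h import *
from bench import readout
s=readout.read_state();print(s['ft_force'])
for x,y,z,h in((.5202,.1971,.12,-7.9),(.4509,.0451,.12,-12.6),(.4509,.0451,.095,-12.6)):print(delta(s['ee_pos'],s['eef_rot'],*pose(x,y,z,h)))
```

```text
[-1.85758266 -0.43185986  6.6464034 ]
[0.0011, -0.0013, -0.0021, 0.0002, 0.0001, -0.0925]
[0.0011, -0.0013, 0.0799, -0.16, -0.0473, -0.0927]
[0.0011, -0.0013, 0.0799, -0.1601, -0.0474, -0.0677]
```

Call:
step_arm(
  deltas=[
    [[0, 0, 0, 0, 0, -0.04, 50], [0, 0, 0, 0, 0, -0.095, 50], [0, 0, 0.04, -0.05, -0.015, -0.095, 50], [0, 0, 0.08, -0.1, -0.03, -0.095, 50], [0, 0, 0.08, -0.14, -0.042, -0.095, 50], [0, 0, 0.08, -0.16, -0.0475, -0.095, 50], [0, 0, 0.08, -0.16, -0.0475, -0.08, 50], [0, 0, 0.08, -0.16, -0.0475, -0.075, 50], [0, 0, 0.08, -0.16, -0.0475, -0.075, 50]],
  ],
)

```text
time: 3.62
ee_pos: [0.4502, 0.0458, 0.1008]
eef_rot: [0.78, 0.626, -0.001, -0.0]
ft_force: [0.2, 0.1, -0.4]
width: 0.0537
grip_force: 25.0
```

Run:
```python
from h import *
from bench import readout,cams
s=readout.read_state();print(s['ee_pos'],s['ft_force'],s['width'])
print(delta(s['ee_pos'],s['eef_rot'],*pose(.4509,.0451,.0705,-12.6)))
c=[cams.camera(n) for n in('side','top')]
k=dict(fx=5,fy=5,interpolation=cv2.INTER_CUBIC)
a=cv2.resize(c[0]['img'][180:285,250:325,::-1],None,**k);b=cv2.resize(c[1]['img'][170:250,190:270,::-1],None,**k)
A=np.zeros((525,775,3),np.uint8);A[:,:375]=a;A[:400,375:]=b;cv2.imwrite('pics/c3.png',A)
```

```text
[0.4502448  0.04579411 0.10081149] [ 0.2166392   0.06584272 -0.36794674] 0.05373228041732989
[-0.001, 0.0009, 0.0016, -0.0005, 0.0008, 0.0303]
```

View pics/c3.png

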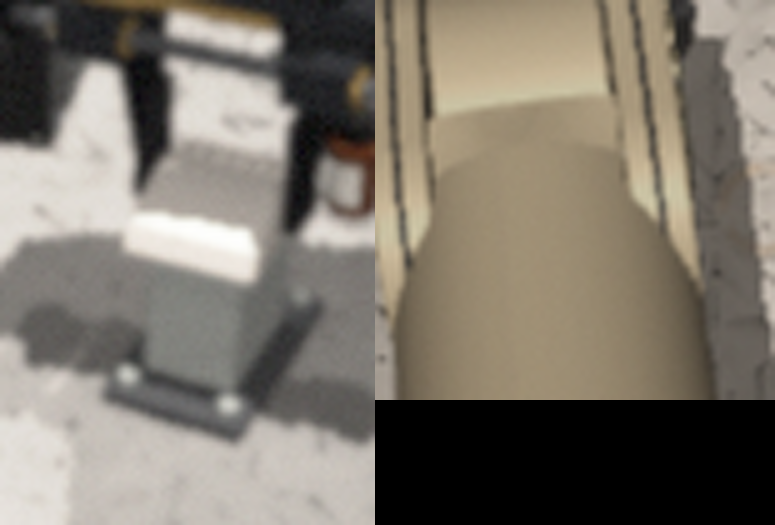

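Side crop: the held guard is level over the blank; its near lip's lower edge runs from about (274.4,230.4) to (301.6,236.6).

Run:
```python
from h import *
from bench import cams
S=cams.camera('side')
P=[plane(S,250+u/5,180+v/5,.0733)[:2] for u,v in((122,252),(258,283))]
m=sum(P)/2;d=P[0]-P[1];print(P,np.linalg.norm(d),np.degrees(np.arctan2(d[1],d[0])))
y=np.array([np.sin(np.radians(12.6)),np.cos(np.radians(12.6))]);print('centre',m-.0395*y)
```

```text
[array([0.48433676, 0.07984602]), array([0.42914413, 0.08869058])] 0.05589680253170411 -9.10418288798885
centre [0.44812379 0.04571958]
```

Call:
step_arm(
  deltas=[
    [[0, 0, 0, -0.0015, 0.0008, 0.008, 50], [0, 0, 0, -0.0015, 0.0008, 0.015, 50], [0, 0, 0, -0.0015, 0.0008, 0.021, 50], [0, 0, 0, -0.0015, 0.0008, 0.025, 50], [0, 0, 0, -0.0015, 0.0008, 0.027, 50]],
  ],
)

```text
time: 4.4
ee_pos: [0.4507, 0.0432, 0.0742]
eef_rot: [0.78, 0.625, -0.0, -0.0]
ft_force: [-0.2, -0.6, -1.0]
width: 0.0539
grip_force: 25.0
```

Call:
step_arm(
  deltas=[
    [[0, 0, 0, 0.0005, 0, 0.0015, 50], [0, 0, 0, 0.0005, 0, 0.003, 50], [0, 0, 0, 0.0005, 0, 0.004, 50], [0, 0, 0, 0.0005, 0, 0.004, 50]],
  ],
)

```text
time: 4.9
ee_pos: [0.4509, 0.0437, 0.0707]
eef_rot: [0.781, 0.625, 0.0, -0.0]
ft_force: [-1.0, -0.6, 2.9]
width: 0.0539
grip_force: 25.0
```

Light contact at the expected height. I'll press 1 mm further, release and rise.

Call:
step_arm(
  deltas=[
    [[0, 0, 0, 0, 0, 0.0006, 50], [0, 0, 0, 0, 0, 0.0006, 70], [0, 0, 0, 0, 0, 0.0006, 80], [0, 0, 0, 0, 0, 0.0006, 80], [0, 0, 0, 0, 0, 0.0006, 80], [0, 0, 0, 0, 0, -0.02, 80], [0, 0, 0, 0, 0, -0.06, 80], [0, 0, 0, 0, 0, -0.12, 80], [0, 0, 0, 0, 0, -0.15, 80], [0, 0, 0, 0, 0, -0.15, 80]],
  ],
)

```text
time: 6.15
ee_pos: [0.4521, 0.044, 0.2227]
eef_rot: [0.78, 0.625, 0.002, 0.001]
ft_force: [0.4, 0.5, 0.1]
width: 0.0698
grip_force: 0.0
```

Run:
```python
from h import *
from bench import readout
s=readout.read_state();print(s['ee_pos'],s['ft_force'],s['joint_positions'])
for z in (.22,.15,.113):print(delta(s['ee_pos'],s['eef_rot'],*pose(.4365,-.234,z,-30)))
```

```text
[0.45205278 0.04396481 0.22272117] [0.38196202 0.47625122 0.05593849] [-0.64336352 -0.06126058  0.43481811  1.94349096  0.02614023  1.24927811
 -0.43741584]
[0.0032, -0.0033, 0.3036, -0.2747, 0.0455, 0.0021]
[0.0032, -0.0033, 0.3036, -0.2749, 0.0452, 0.0721]
[0.0032, -0.0033, 0.3036, -0.275, 0.0451, 0.1091]
```

Call:
step_arm(
  deltas=[
    [[0, 0, 0.1, -0.06, 0.01, 0, 80], [0, 0, 0.2, -0.12, 0.02, 0, 80], [0, 0, 0.3, -0.18, 0.03, 0, 80], [0, 0, 0.304, -0.24, 0.04, 0, 80], [0, 0, 0.304, -0.275, 0.045, 0.01, 80], [0, 0, 0.304, -0.275, 0.045, 0.02, 80], [0, 0, 0.304, -0.275, 0.045, 0.02, 80]],
  ],
)

```text
time: 7.02
ee_pos: [0.4341, -0.2334, 0.199]
eef_rot: [0.866, 0.5, -0.001, -0.001]
ft_force: [0.3, 0.6, -0.3]
width: 0.0695
grip_force: 0.0
```

Run:
```python
from h import *
from bench import readout,cams
s=readout.read_state();print(s['ee_pos'],s['ft_force'],s['joint_positions'])
print(delta(s['ee_pos'],s['eef_rot'],*pose(.4365,-.234,.113,-30)))
T,S=[cams.camera(n) for n in('top','side')]
g=blob(T['img'],(205,190,260,240),lambda a:(a[:,:,2]>a[:,:,0]-12)&(a.min(2)>150));r=cv2.minAreaRect(g);print(r)
P=np.array([plane(T,*p,.053)[:2] for p in cv2.boxPoints(r)]);print(P.mean(0),[(np.linalg.norm(d).round(4),np.degrees(np.arctan2(d[1],d[0])).round(1)) for d in np.diff(P,axis=0)])
k=dict(fx=5,fy=5,interpolation=cv2.INTER_CUBIC)
a=cv2.resize(S['img'][210:285,260:325,::-1],None,**k);b=cv2.resize(S['img'][110:205,280:360,::-1],None,**k)
A=np.zeros((475,725,3),np.uint8);A[:375,:325]=a;A[:,325:]=b;cv2.imwrite('pics/c4.png',A)
```

```text
[ 0.43408659 -0.23341202  0.19896582] [ 0.30895603  0.57356829 -0.2699614 ] [-0.3396269   0.06685091  0.77950033  1.89552221 -0.04964977  1.20180546
 -0.06673322]
[-0.0028, 0.0009, 0.0001, 0.0008, 0.0026, 0.086]
((230.94119262695312, 211.73532104492188), (28.376665115356445, 21.828205108642578), 14.03624439239502)
[0.45210694 0.0442494 ] [(np.float64(0.0553), np.float64(-12.1)), (np.float64(0.0722), np.float64(-102.9)), (np.float64(0.0552), np.float64(167.4))]
```

View pics/c4.png

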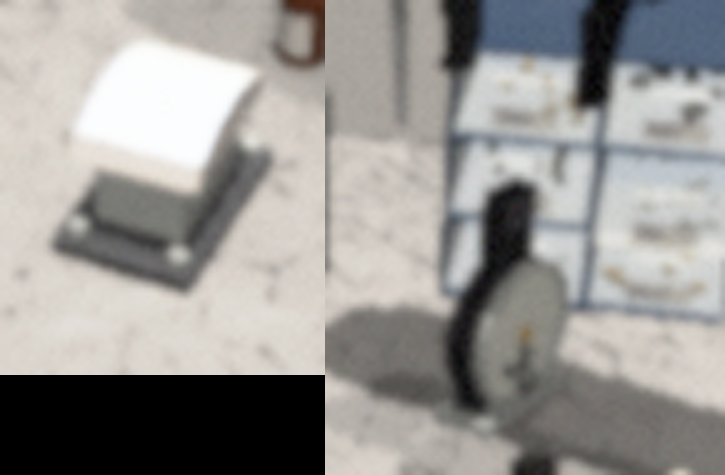

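The guard is seated square on the blank (side crop, level all round), and the gauge stands below the open fingers. Next I grasp it.

Call:
step_arm(
  deltas=[
    [[0, 0, 0, 0.001, 0.002, 0.04, 80], [0, 0, 0, 0.001, 0.002, 0.075, 80], [0, 0, 0, 0.001, 0.002, 0.086, 80], [0, 0, 0, 0.001, 0.002, 0.086, 60], [0, 0, 0, 0.001, 0.002, 0.086, 45], [0, 0, 0, 0.001, 0.002, 0.086, 30], [0, 0, 0, 0.001, 0.002, 0.086, 20], [0, 0, 0, 0.001, 0.002, 0.086, 10], [0, 0, 0, 0.001, 0.002, 0.086, 5], [0, 0, 0, 0.001, 0.002, 0.086, 5]],
  ],
  squeeze=35,
)

```text
time: 8.38
ee_pos: [0.437, -0.2346, 0.1146]
eef_rot: [0.866, 0.5, 0.0, -0.0]
ft_force: [-0.1, 0.0, 1.1]
width: 0.0159
grip_force: 34.9
```

Run:
```python
from h import *
from bench import readout
s=readout.read_state()
for a in ((.437,-.2346,.25,-30),(.44,.03,.35,-55),(.45,.3,.37,-79)):print(delta(s['ee_pos'],s['eef_rot'],*pose(*a)))
```

```text
[-0.0, -0.0001, -0.0004, 0.0, -0.0, -0.1354]
[-0.0, -0.0001, 0.4359, 0.2307, -0.1298, -0.2354]
[-0.0, -0.0001, 0.8548, 0.4694, -0.2563, -0.2554]
```

Call:
step_arm(
  deltas=[
    [[0, 0, 0, 0, 0, -0.02, 5], [0, 0, 0, 0, 0, -0.06, 5], [0, 0, 0, 0, 0, -0.1, 5], [0, 0, 0, 0, 0, -0.135, 5], [0, 0, 0.06, 0.04, -0.022, -0.16, 5], [0, 0, 0.14, 0.08, -0.045, -0.18, 5], [0, 0, 0.22, 0.12, -0.067, -0.2, 5], [0, 0, 0.3, 0.16, -0.09, -0.22, 5], [0, 0, 0.37, 0.2, -0.112, -0.235, 5], [0, 0, 0.44, 0.24, -0.133, -0.24, 5], [0, 0, 0.52, 0.28, -0.154, -0.245, 5], [0, 0, 0.6, 0.32, -0.176, -0.25, 5], [0, 0, 0.67, 0.36, -0.198, -0.255, 5], [0, 0, 0.74, 0.4, -0.219, -0.255, 5], [0, 0, 0.81, 0.44, -0.24, -0.255, 5], [0, 0, 0.855, 0.47, -0.256, -0.255, 5], [0, 0, 0.855, 0.47, -0.256, -0.255, 5], [0, 0, 0.855, 0.47, -0.256, -0.255, 5], [0, 0, 0.855, 0.47, -0.256, -0.255, 5], [0, 0, 0.855, 0.47, -0.256, -0.255, 5]],
  ],
)

```text
time: 10.88
ee_pos: [0.4507, 0.2996, 0.3698]
eef_rot: [0.995, 0.095, 0.0, -0.0]
ft_force: [-0.8, -0.2, -2.7]
width: 0.0156
grip_force: 34.9
```

Call:
step_arm(
  deltas=[
    [[0, 0, 0, 0, 0, 0, 5], [0, 0, 0, 0, 0, 0, 5], [0, 0, 0, 0, 0, 0, 5], [0, 0, 0, 0, 0, 0, 5], [0, 0, 0, 0, 0, 0, 5], [0, 0, 0, 0, 0, 0, 5]],
  ],
)

```text
time: 11.62
ee_pos: [0.4505, 0.3004, 0.3696]
eef_rot: [0.995, 0.096, 0.0, -0.0]
ft_force: [-0.3, 0.2, -3.2]
width: 0.0159
grip_force: 34.9
```

Run:
```python
from h import *
from bench import readout,cams
s=readout.read_state();print(s['ee_pos'],s['eef_rot'],s['ft_force'],s['width'],s['joint_positions'][-1])
S=cams.camera('side');np.save('side5.npy',S['img'])
p,q=s['ee_pos'],R.from_quat(s['eef_rot']);pv=p+q.apply([0,-.013,.0686]);u,v=proj(S,pv);print(u,v)
u,v=int(u),int(v);cv2.imwrite('pics/c5.png',cv2.resize(S['img'][v-50:v+45,u-50:u+50,::-1],None,fx=6,fy=6,interpolation=cv2.INTER_CUBIC));print(u,v)
```

```text
[0.45048148 0.30040455 0.36955539] [ 9.95403501e-01  9.57698581e-02  2.22165513e-05 -5.68102076e-05] [-0.33256467  0.16807901 -3.18788274] 0.015933500886710514 -2.0382048337743126
271.4983483428439 185.75359834036922
271 185
```

View pics/c5.png

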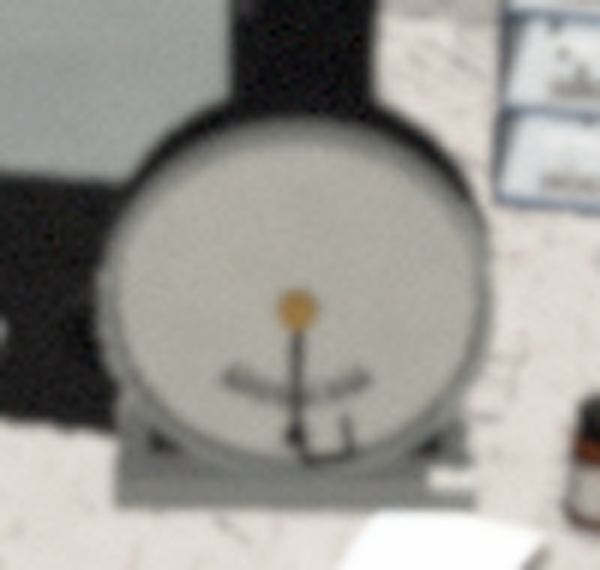

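The side crop shows the pivot at (297,310), the pointer tip at (295,437), and the fork's prongs at x≈305 and x≈350 with its base at about (329,457), in 6x crop pixels.

Run:
```python
from h import *
from bench import readout,cams
s=readout.read_state();S=cams.camera('side')
p,q=s['ee_pos'],R.from_quat(s['eef_rot']);pv=p+q.apply([0,-.013,.0686]);n=q.apply([0,1,0]);gy=q.apply([1,0,0]);gz=q.apply([0,0,-1])
def dial(x,y):
    o,d=ray(S,221+x/6,135+y/6);w=o+d*(np.dot(pv-o,n)/np.dot(d,n))-pv;return np.array([w@gy,w@gz])*1000
o=dial(297,310);print('gy',gy,gz,o)
for nm,c in dict(tip=(295,437),base=(329,458),baseL=(305,460),baseR=(353,452),rtop=(346,415),scaleL=(225,380),scaleR=(368,380),footL=(118,505),footR=(475,503),topL=(120,290),topR=(480,290)).items():
    w=dial(*c)-o;print(nm,w.round(1),'r',np.hypot(*w).round(1),'ang',np.arctan2(-w[0],-w[1]).round(3))
```

```text
gy [9.81671952e-01 1.90578535e-01 1.45427248e-05] [-1.63347609e-06 -6.78942524e-05  9.99999998e-01] [ 1.18131309 -1.296485  ]
tip [ -0.1 -30.2] r 30.2 ang 0.004
base [ -7.3 -35.1] r 35.9 ang 0.206
baseL [ -2.3 -35.8] r 35.8 ang 0.064
baseR [-12.3 -33.6] r 35.7 ang 0.352
rtop [-10.6 -24.6] r 26.8 ang 0.407
scaleL [ 14.5 -16.7] r 22.2 ang -0.716
scaleR [-14.9 -16.1] r 21.9 ang 0.747
footL [ 37.1 -47.9] r 60.6 ang -0.66
footR [-38.4 -45.6] r 59.7 ang 0.7
topL [35.8  3.8] r 36.0 ang -1.677
topR [-36.8   5.4] r 37.2 ang 1.716
```

Call:
step_arm(
  deltas=[
    [[0, 0.05, 0, 0, 0, 0, 5], [0, 0.1, 0, 0, 0, 0, 5], [0, 0.15, 0, 0, 0, 0, 5], [0, 0.206, 0, 0, 0, 0, 5], [0, 0.206, 0, 0, 0, 0, 5], [0, 0.206, 0, 0, 0, 0, 5], [0, 0.206, 0, 0, 0, 0, 5], [0, 0.206, 0, 0, 0, 0, 5], [0, 0.206, 0, 0, 0, 0, 5], [0, 0.206, 0, 0, 0, 0, 5], [0, 0.206, 0, 0, 0, 0, 5], [0, 0.206, 0, 0, 0, 0, 5]],
  ],
)

```text
time: 13.22
ee_pos: [0.4505, 0.3004, 0.3695]
eef_rot: [0.99, 0.095, 0.102, -0.01]
ft_force: [0.6, 0.3, -2.3]
width: 0.0158
grip_force: 34.9
```

Run:
```python
from h import *
from bench import readout,cams
s=readout.read_state();print(s['ee_pos'],s['eef_rot'])
S=cams.camera('side')
p,q=s['ee_pos'],R.from_quat(s['eef_rot']);print(q.as_matrix());pv=p+q.apply([0,-.013,.0686]);u,v=proj(S,pv)
u,v=int(u),int(v);cv2.imwrite('pics/c6.png',cv2.resize(S['img'][v-15:v+45,u-40:u+40,::-1],None,fx=10,fy=10,interpolation=cv2.INTER_CUBIC));print(u,v)
```

```text
[0.45046319 0.30038372 0.36954194] [ 0.99012908  0.09525908  0.10233472 -0.00988505]
[[ 9.60906624e-01  1.90660738e-01  2.00765891e-01]
 [ 1.86614402e-01 -9.81655987e-01  3.90715738e-02]
 [ 2.04532454e-01 -7.83274054e-05 -9.78859780e-01]]
259 184
```

View pics/c6.png

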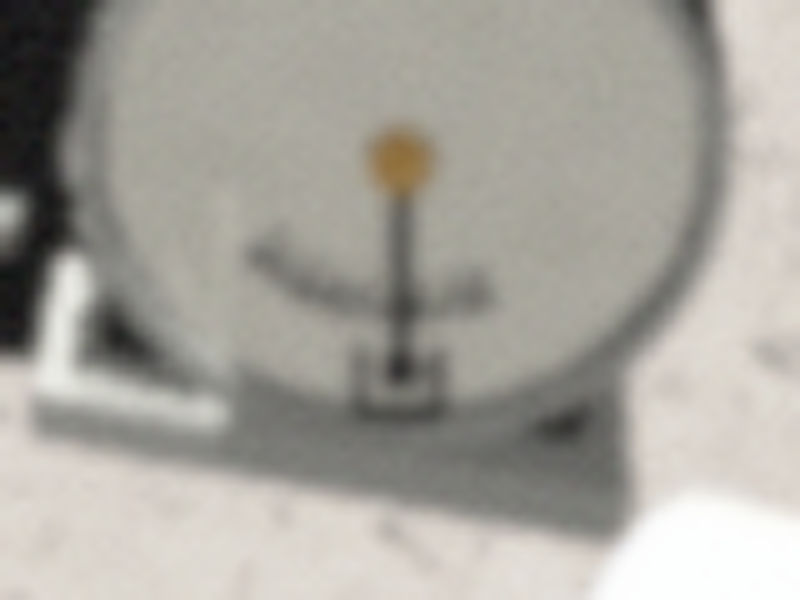

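Pointer tip at (400,365), with the prongs at x=360 and 443, so it hangs mid-gap: the roll of 0.206 rad is right. Now to the guard, keeping this roll.

```bash
cat > site.py <<'E'
from h import *
from bench import readout
s=readout.read_state()
def site(h,G=(.451,.0437),yaw=-12.6,roll=.206,L=.1146):
    a=np.radians(yaw);x=np.array([np.cos(a),np.sin(a),0]);y=np.array([-x[1],x[0],0]);n=-np.sin(roll)*y+np.cos(roll)*np.array([0,0,1.])
    p=np.array([*G,-.010])+n*(.073+L+h)+.004*x
    return pose(*p,yaw,roll)
if __name__=='__main__':
    print(s['ee_pos'],s['ft_force'],s['width'])
    print('mid',delta(s['ee_pos'],s['eef_rot'],*pose(.45,.15,.33,-45,.206)))
    for h in(.06,.015,.003,0,-.002):p,q=site(h);print(h,p,delta(s['ee_pos'],s['eef_rot'],p,q))
E
python3 site.py
```

```text
[0.45046626 0.30034936 0.36958466] [ 0.19359454 -0.26946092 -2.6692556 ] 0.015697694046253024
mid [0.1213, -0.0001, -0.581, -0.0366, 0.1475, 0.0328]
0.06 [ 0.44385567 -0.00659848  0.23236498] [0.237, -0.0001, -1.1346, -0.0917, 0.3001, 0.121]
0.015 [0.44586358 0.00238442 0.18831641] [0.237, -0.0001, -1.1346, -0.0971, 0.2916, 0.1649]
0.003 [0.44639903 0.00477986 0.17657013] [0.237, -0.0001, -1.1346, -0.0986, 0.2894, 0.1766]
0 [0.44653289 0.00537872 0.17363356] [0.237, -0.0001, -1.1346, -0.0989, 0.2888, 0.1795]
-0.002 [0.44662213 0.00577796 0.17167585] [0.237, -0.0001, -1.1346, -0.0992, 0.2885, 0.1814]
```

Call:
step_arm(
  deltas=[
    [[0.02, 0, -0.1, -0.006, 0.025, 0.005, 5], [0.04, 0, -0.2, -0.012, 0.05, 0.011, 5], [0.061, 0, -0.29, -0.018, 0.074, 0.016, 5], [0.081, 0, -0.39, -0.025, 0.1, 0.022, 5], [0.1, 0, -0.49, -0.031, 0.125, 0.028, 5], [0.121, 0, -0.58, -0.037, 0.1475, 0.033, 5], [0.141, 0, -0.68, -0.046, 0.175, 0.048, 5], [0.16, 0, -0.77, -0.056, 0.2, 0.063, 5], [0.18, 0, -0.86, -0.065, 0.225, 0.078, 5], [0.2, 0, -0.96, -0.074, 0.25, 0.093, 5], [0.22, 0, -1.05, -0.083, 0.275, 0.107, 5], [0.237, 0, -1.135, -0.092, 0.3, 0.121, 5], [0.237, 0, -1.135, -0.092, 0.3, 0.121, 5], [0.237, 0, -1.135, -0.094, 0.297, 0.14, 5], [0.237, 0, -1.135, -0.096, 0.294, 0.154, 5], [0.237, 0, -1.135, -0.097, 0.2916, 0.165, 5], [0.237, 0, -1.135, -0.097, 0.2916, 0.165, 5], [0.237, 0, -1.135, -0.097, 0.2916, 0.165, 5]],
  ],
)

```text
time: 15.52
ee_pos: [0.4463, 0.0024, 0.1886]
eef_rot: [0.776, 0.622, 0.08, -0.064]
ft_force: [-0.4, 0.2, -2.8]
width: 0.0157
grip_force: 34.9
```

```bash
python3 site.py
python3 - <<'E'
from h import *
from bench import cams
k=dict(fx=5,fy=5,interpolation=cv2.INTER_CUBIC)
S=cams.camera('side');cv2.imwrite('pics/c7.png',cv2.resize(S['img'][175:290,245:345,::-1],None,**k))
E
```

```text
[0.44626239 0.00243954 0.18861223] [-0.36654247  0.20033689 -2.76334073] 0.015667079510832745
mid [-0.1152, -0.0003, 0.5539, 0.1707, -0.0284, -0.1088]
0.06 [ 0.44385567 -0.00659848  0.23236498] [0.0006, -0.0001, 0.0004, -0.0002, -0.0004, -0.0447]
0.015 [0.44586358 0.00238442 0.18831641] [0.0006, -0.0001, 0.0004, -0.0002, -0.0004, 0.0003]
0.003 [0.44639903 0.00477986 0.17657013] [0.0006, -0.0001, 0.0004, -0.0002, -0.0004, 0.0123]
0 [0.44653289 0.00537872 0.17363356] [0.0006, -0.0001, 0.0004, -0.0002, -0.0004, 0.0153]
-0.002 [0.44662213 0.00577796 0.17167585] [0.0006, -0.0001, 0.0004, -0.0002, -0.0004, 0.0173]
```

View pics/c7.png

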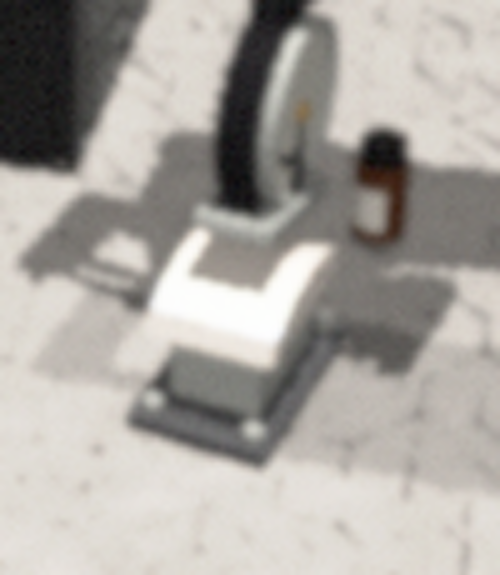

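The gauge hangs tilted just above the guarded crown, centred in x and aligned with it. I'll come down along the tool axis in small steps.

Call:
step_arm(
  deltas=[
    [[0, 0, 0, 0, 0, 0.005, 5], [0, 0, 0, 0, 0, 0.009, 5], [0, 0, 0, 0, 0, 0.012, 5], [0, 0, 0, 0, 0, 0.0135, 5], [0, 0, 0, 0, 0, 0.0135, 5]],
  ],
)

```text
time: 16.2
ee_pos: [0.4466, 0.0051, 0.1749]
eef_rot: [0.776, 0.622, 0.08, -0.064]
ft_force: [-0.4, -0.7, -2.0]
width: 0.0159
grip_force: 34.9
```

Call:
step_arm(
  deltas=[
    [[0, 0, 0, 0, 0, 0.0005, 5], [0, 0, 0, 0, 0, 0.001, 5], [0, 0, 0, 0, 0, 0.001, 5]],
  ],
)

```text
time: 16.58
ee_pos: [0.4467, 0.0053, 0.174]
eef_rot: [0.776, 0.622, 0.08, -0.064]
ft_force: [0.1, 0.1, -1.7]
width: 0.0155
grip_force: 34.9
```

Call:
step_arm(
  deltas=[
    [[0, 0, 0, 0, 0, 0.0005, 5], [0, 0, 0, 0, 0, 0.001, 5], [0, 0, 0, 0, 0, 0.001, 5], [0, 0, 0, 0, 0, 0.001, 5]],
  ],
)

```text
time: 17.08
ee_pos: [0.447, 0.0054, 0.1737]
eef_rot: [0.776, 0.622, 0.081, -0.064]
ft_force: [-2.4, -2.0, 6.3]
width: 0.0156
grip_force: 34.9
```

Call:
step_arm(
  deltas=[
    [[0, 0, 0, 0, 0, -0.0002, 5], [0, 0, 0, 0, 0, -0.0002, 5], [0, 0, 0, 0, 0, -0.0002, 5], [0, 0, 0, 0, 0, -0.0002, 5], [0, 0, 0, 0, 0, -0.0002, 5], [0, 0, 0, 0, 0, -0.0002, 5], [0, 0, 0, 0, 0, -0.0002, 5], [0, 0, 0, 0, 0, -0.0002, 5], [0, 0, 0, 0, 0, -0.0002, 5], [0, 0, 0, 0, 0, -0.0002, 5]],
  ],
)

```text
time: 18.32
ee_pos: [0.4469, 0.0054, 0.1737]
eef_rot: [0.776, 0.622, 0.081, -0.064]
ft_force: [-2.1, -1.6, 6.7]
width: 0.0157
grip_force: 34.9
```

Run:
```python
from h import *
from bench import cams,readout
F=[]
for i in range(3):
    S=cams.camera('side');s=readout.read_state();F.append(s['ft_force'])
print(np.round(F,1),s['ee_pos'])
q=R.from_quat(s['eef_rot']);pv=s['ee_pos']+q.apply([0,-.013,.0686]);u,v=proj(S,pv).astype(int);print(u,v)
a=cv2.resize(S['img'][v-12:v+33,u-25:u+25,::-1],None,fx=8,fy=8,interpolation=cv2.INTER_CUBIC)
b=cv2.resize(S['img'][175:285,250:330,::-1],None,fx=5,fy=5,interpolation=cv2.INTER_CUBIC)
A=np.zeros((550,800,3),np.uint8);A[:360,:400]=a;A[:,400:]=b;cv2.imwrite('pics/c8.png',A)
```

```text
[[-2.  -1.2  6.2]
 [-2.  -1.2  6.4]
 [-2.5 -1.1  7. ]] [0.44695123 0.00542488 0.17368931]
302 204
```

View pics/c8.png

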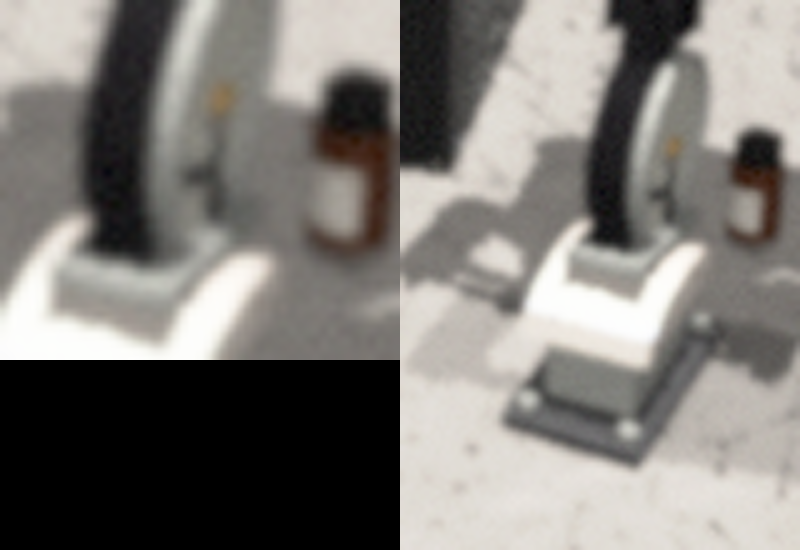

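The foot rests on the guard with about 9 N and the pointer hangs in the fork, at (215,195) in the left crop. Handing in.

```bash
python3 -c "
from bench import r
print(r.close_job())"
```

```text
the job is handed in; nothing more can be done
None
```

I handed the job in at about 18.5 s of the 51 s, with the guard seated square on the blank and the gauge held on it at 0.206 rad roll; foot contact was about 9 N. The pointer was mid-gap in the close view before placing; the final view was too oblique to measure that again, and no verdict came back.

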